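Seat the clamp cover on its hidden pin and hold it down

ROBOT

A 6-joint arm with a two-finger parallel gripper is mounted at the origin on a cart in front of the work surface, level with it; the furniture and walls round the work are solid. World frame = base frame: x ahead of the robot, y to its left, z up, the work surface at z = 0. Lengths are in mm, angles in rad, forces in N, time in s.
With the tool pointing down it reaches from about 275 to 1000 mm from the base axis. Payload 8.4 kg.
Tool frame: the origin (TCP) lies where the fingers leave the gripper's body, on its centre line; the fingertips stand 73 mm ahead of it and the grasp point (between the pads) lies 54 mm ahead of it (grip_point_offset is the distance from the TCP to the grasp point, in mm); z points along the fingers, y is the direction in which the jaws open and shut (so a half turn about z gives the same grasp; the last joint's range is limited). The gripper opens to 85 mm and grips with 20 to 120 N. Pads are 22 mm wide; open, the fingers measure 114 mm over their backs; the gripper's body (76 mm by 85 mm) begins 54 mm behind the grasp point. The pads swing forward as they close: fully open they stand 13 mm farther back than shut.
Start: joints at [1.129, 0.353, 1.633, -0, 1.155, -0.002], TCP at [266.098, 565.527, 303.881] pointing down, gripper open.
Joint ranges: [-2.63, 2.63], [-0.92, 2.1], [0.06, 2.66], [-1.3, 4.44], [0, 2.69], [-3.02, 3.02]. Speed limits (rad/s): [2.22, 2.22, 2.79, 3.14, 3.14, 3.14].

INTERFACE

Orientations are given as [roll, pitch, yaw] about the fixed x, y, z axes, in that order (R = Rz(yaw) Ry(pitch) Rx(roll)).
In Python, from rig import sense, grab_frame, sign_off, grip_point_offset gives the robot as it stands. The module is installed in compiled form; this text tells all that it offers.
- The arm moves only by the tool drive_tool, never from a script. Its argument "targets" is one flat list of numbers, 7 for each row, row after row: the shift along the tool's x, y, z in m, then the turn, a rotation vector about the tool's x, y, z in rad, then the opening, from 0 (shut) to 1 (fully open). In form: [tx, ty, tz, wx, wy, wz, grip, tx, ty, tz, wx, wy, wz, grip, ...]. A call has 1 to 12 rows; each row is the pose to reach, as a shift and turn from the pose commanded when the call began, along the tool's axes at that moment; what a row does not reach only later rows make up. A row lasts 1/12 s, in which the tool goes at most 41.7 mm and 7.16 degrees, less where a joint would pass 70% of its speed; a pose out of reach is approached as far as the arm can. A call with a gripper value outside its range is refused whole. The fingers move at their own pace and stop on an object; "force" is the grip in N (left out, the last holds). Time passes only in rows, so rows that repeat a pose let the fingers close. It gives the time, the measured TCP pose, the force and the opening at its end, in the units of the state.
- sense(): the state, without advancing time (a new reading comes with each control period).
- grab_frame(name): name is "side" or "top" or "wrist"; returns a dict with "color" (480x640x3 uint8, blue, green, red), "vertical_fov" (degrees; the focal length in pixels is half the picture's height over the tangent of half this angle, whatever the lens; pixels are square), "cx", "cy" (the principal point, pixels), "world_from_camera" (4x4, takes a point from camera to world coordinates). Camera axes: x right, y down, z forward; pixel columns grow to the right and rows downward; lengths in mm; the calibration is good to about 2 mm. A picture is of the moment at which its call begins. There is no depth.
- sign_off(): hands the job in, once; it reports no verdict.
The state is a dict: "clock": time; "qpos": joint angles; "qvel": joint speeds; "joint_efforts": joint torques, N m; "eef_pos": TCP position; "tcp_rot": TCP orientation; "contact_force": force on the tool from outside, world axes, zero at the start; "wrist_torque": the same for the moment, N m; "opening": opening from 0.0 (shut) to 1.0 (fully open).
Only numpy, scipy, OpenCV 4.12 (cv2) and the standard library are available. Lean on these libraries where they do the work, as an engineer would, in place of code of your own. Each camera call takes 0.05 s, during which the arm holds its last target. There are 200 camera calls.

TASK

The two flat bars in the clamping fixture have to be clamped for drilling. Take the clamp cover by its grip bar, set it between the fixture's side guides and slide it along them as far as it takes until the hole in its underside drops over the locating pin, then press it fully down against the springs. Finish while still holding it pressed down with the fingers: do not let go at the end, and leave the other things on the table where they are.

Things in the scene. Friction and masses are not known exactly. Their poses are not given: they have to be found in the camera images.
- cover_grip (a point): Centre of the aluminium grip bar on the loose cover: bar 48 (x) x 24 (y) x 36 mm tall, this point 18 mm below its top and 42 mm above the cover's underside. Grasp it across its 24 mm, fingers closing along the cover's y, tips at least 5 mm above the plate. Axes: x across the cover, y along it, z up; half a turn about z makes no difference.
- cover_under (a point): Centre of the cover's flat underside, same axes. The cover is a dark steel plate 60 (x) x 100 (y) x 24 mm thick, about 0.35 kg, lying flat; two round drill bushings 3 mm high lie on it 36 mm either side of the bar. Here is the mouth of a blind hole, unseen from above: 16 mm diameter, 18 mm deep, bevelled 2 mm wider all round.
- fixture: Fixed clamping fixture; origin at the middle of its foot on the table, x across, y along its channel, z up. Grey base 116 (x) x 190 (y) x 12 mm; two steel side guides along y, 120 mm long, with lips flaring outward from 46 mm to 55 mm height.
- channel_mid (a point): Middle of the channel, 33 mm above the table, level with the tops of two flat aluminium bars on the sprung bed (60 x 150 mm). Fixture axes. The guides are 65 mm apart (80 mm at the top of the lips); the 60 mm wide cover goes between them, its y along the channel, either way round. A 20 mm wide slot runs along the middle of the bed.
- pin_zone (a point): Point 41 mm above the table over the fixture's middle. The fixed steel pin (12 mm diameter, 1.5 mm bevel) stands in the slot at x = 0, its tip at this height, but at any y up to 20 mm either side of here: not reported, visible until covered. On the tip the cover's underside is at 41 mm; dropped over the pin, on the bars, at 33 mm; pressed fully down, at 27 mm.
- spring_bed (a joint): How far the sprung bed is pressed down, m: 0 at rest (also with the cover just lying on it), 0.006 at its stop. It starts to move at about 6 N of push on the cover and reaches the stop at about 12 N; it springs back when let go.
- stub: Bystander: small steel tube stub standing upright, 26 mm wide, 63 mm tall; origin at its foot.
- adapter: Bystander: steel hex adapter standing upright, 51 x 44 x 94 mm; origin at its foot.
- coupler: Bystander: steel hose coupler lying, 41 x 93 x 37 mm; origin at its underside.
- nut: Bystander: large steel hexagon nut lying flat, 47 x 41 x 20 mm; origin at its underside.
- coupling: Bystander: dark coupling lying, 54 x 105 x 49 mm; origin at its underside.
- wrench: Bystander: combination wrench lying, 44 x 219 x 8 mm; origin at its underside.

How it is judged:
By the outcome, as a careful person would: the job done as asked, in the order asked, and still so for the second after the job is handed in, while the arm keeps its last pose, push and grip.
It also fails if it takes over 48 s, if anything falls off the work surface, if the arm or the gripper's body presses on something with over 40 N, if the wrist force passes 120 N, or if a joint passes its speed limit or range.

## Working session

There is one attempt and no reset: what is moved stays moved. The work goes in short steps, Python scripts to look and compute and a tool call to move; the robot and the scene stay as the last step left them, time stands still between calls to the robot, and variables do not carry over. Pictures are saved under pics/ and viewed, about 8 in all and at most 12, crops included, and the job is handed in when it is done.

Besides the shell and the picture viewer there is one more tool, called after "Call:" in YAML: its name, and indented under it one key for each argument. drive_tool: Moves the arm, as the interface text tells. Its arguments: {"type":"object","properties":{"targets":{"type":"array"},"force":{"type":"number"}},"required":["targets"]}

```bash
mkdir -p pics
cat > h.py <<'E'
import numpy as np, cv2
from rig import sense, grab_frame, sign_off, grip_point_offset
def ray(f,u,v):
    F=f["color"].shape[0]/2/np.tan(np.radians(f["vertical_fov"])/2)
    T=np.array(f["world_from_camera"]); d=T[:3,:3]@np.array([(u-f["cx"])/F,(v-f["cy"])/F,1]); return T[:3,3],d
def onz(f,u,v,z):
    o,d=ray(f,u,v); return o+d*(z-o[2])/d[2]
def proj(f,p):
    F=f["color"].shape[0]/2/np.tan(np.radians(f["vertical_fov"])/2)
    T=np.array(f["world_from_camera"]); c=T[:3,:3].T@(np.array(p)-T[:3,3]); return f["cx"]+F*c[0]/c[2],f["cy"]+F*c[1]/c[2]
def save(f,n):
    import pickle; cv2.imwrite(f"pics/{n}.png",f["color"]); pickle.dump(f,open(f"pics/{n}.pkl","wb"))
def load(n):
    import pickle; return pickle.load(open(f"pics/{n}.pkl","rb"))
E
python3 - <<'E'
from h import *
for n in("top","side","wrist"):
    f=grab_frame(n); save(f,n+"0"); print(n,f["vertical_fov"],f["cx"],f["cy"],np.round(f["world_from_camera"],3).tolist())
print(sense(),grip_point_offset)
E
```

```text
top 48.74460287761413 319.82107853179457 243.26337157232138 [[-0.02, -0.997, 0.078, 462.319], [-1.0, 0.021, 0.006, -52.946], [-0.007, -0.078, -0.997, 1327.56], [0.0, 0.0, 0.0, 1.0]]
side 51.743905092661194 319.4825674906055 242.01673459843636 [[-0.998, -0.035, 0.046, 529.199], [-0.058, 0.636, -0.769, 821.873], [-0.002, -0.771, -0.637, 765.43], [0.0, 0.0, 0.0, 1.0]]
wrist 60.68072849772445 322.2377911893887 242.78192555361147 [[0.426, 0.874, 0.234, 205.954], [0.905, -0.41, -0.112, 593.086], [-0.002, 0.259, -0.966, 372.779], [0.0, 0.0, 0.0, 1.0]]
{'clock': 0.15, 'qpos': array([ 1.12859063e+00,  3.53492372e-01,  1.63394833e+00,  7.33911465e-06,
        1.15517839e+00, -2.40061179e-03]), 'qvel': array([ 0.00023484, -0.00249979, -0.00283632, -0.00072215, -0.00060489,
       -0.00081218]), 'joint_efforts': array([-9.91501111e-04, -6.05645370e+01, -3.42336094e+01, -2.31236791e-04,
        6.34382770e-03,  2.37809439e-05]), 'eef_pos': array([265.98356248, 565.27500079, 303.33843309]), 'tcp_rot': array([-3.14056623e+00, -9.17532585e-06,  2.70178460e+00]), 'contact_force': array([0.16320893, 0.71318291, 0.38531664]), 'wrist_torque': array([0.05679616, 0.00279661, 0.01836243]), 'opening': 0.9972765119243616} 53.900000000000006
```

View pics/top0.png

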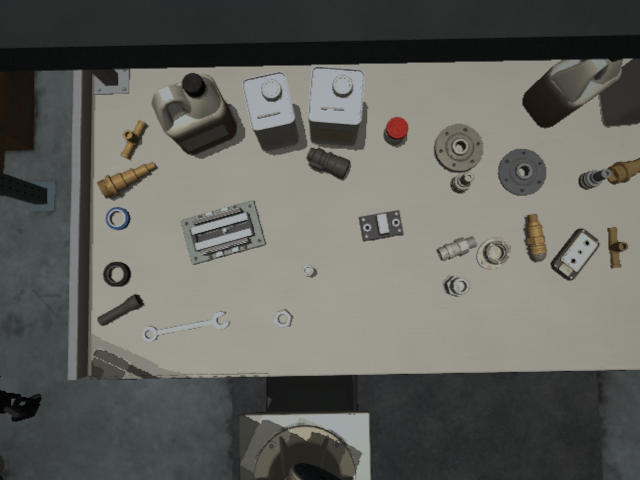

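View pics/side0.png

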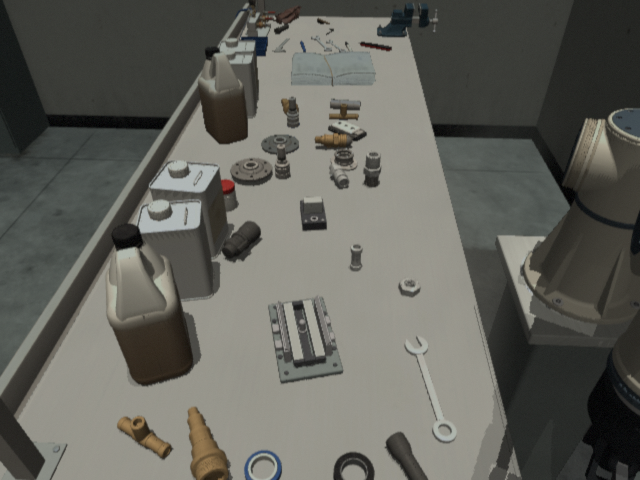

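The top view shows the cover at about (381,225) and the fixture at about (224,231). The side view shows them at about (313,213) and (305,338). The wrench and nut are nearer the robot. Next I'll zoom in on both.

Run:
```python
from h import *
t=load("top0")["color"];s=load("side0")["color"]
r=lambda im,x0,y0,w,h:cv2.resize(im[y0:y0+h,x0:x0+w],(400,300),interpolation=cv2.INTER_CUBIC)
cv2.imwrite("pics/c1.png",np.vstack([np.hstack([r(t,174,194,100,75),r(t,348,200,66,50)]),np.hstack([r(s,254,290,100,95)if 0 else r(s,246,288,120,90),r(s,280,188,66,50)])]))
```

```text
(no output)
```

View pics/c1.png

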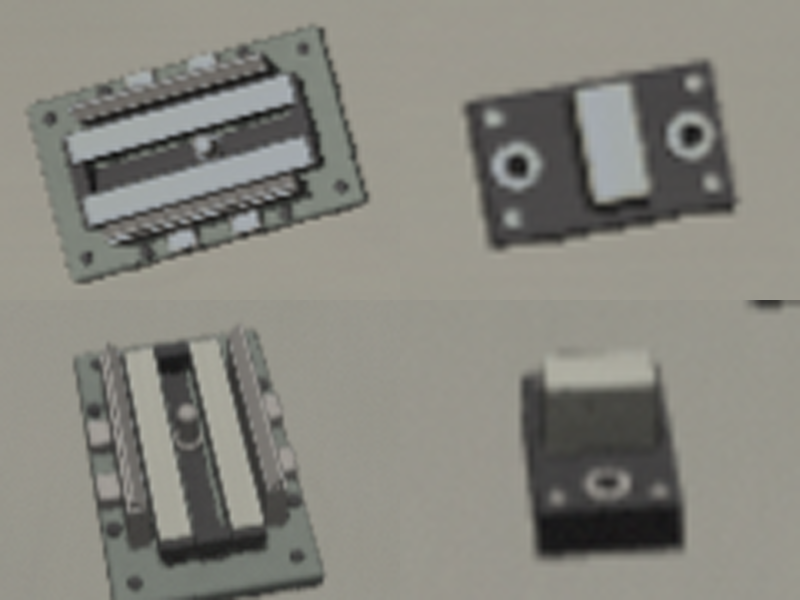

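The crops (top row from the top camera, bottom row from the side) show the pin near crop (205,147), in the fixture's slot just off its middle. The plate, bar and base corners are all clear. I'll ray-cast the corners.

Run:
```python
from h import *
f=load("top0"); s=load("side0")
def T(pts,x0,y0,k,z,fr=f,ox=0,oy=0): return np.array([onz(fr,x0+((x-ox)+.5)/k-.5,y0+((y-oy)+.5)/k-.5,z) for x,y in pts])
def rep(n,P):
    r=cv2.minAreaRect(P[:,:2].astype(np.float32)); print(n,P.mean(0).round(1),[np.round(v,2) for v in r])
rep("base",T([(28,105),(325,28),(368,198),(78,282)],174,194,4,12))
rep("alu",T([(65,138),(290,75),(318,163),(88,227)],174,194,4,33))
print("pin",T([(205,147)],174,194,4,41).round(1))
k=400/66
rep("plate",T([(466,102),(710,62),(735,210),(490,248)],348,200,k,24,ox=400))
rep("bar",T([(574,88),(634,82),(648,196),(594,203)],348,200,k,60,ox=400))
print("side pin",T([(187,410)],246,288,400/120,41,s,oy=300).round(1))
rep("side alu",T([(123,350),(220,338),(265,527),(160,550)],246,288,400/120,33,s,oy=300))
rep("side plate",T([(524,375),(655,370),(682,508),(540,516)],280,188,k,24,s,400,300))
rep("side bar",T([(545,352),(653,348),(657,383),(545,390)],280,188,k,60,s,400,300))
st=sense();print(st['eef_pos'],np.degrees(st['tcp_rot']))
```

```text
base [599.1 194.3  12. ] [array([597.64, 195.02]), array([115.68, 191.88]), np.float64(13.46)]
alu [598.5 196.2  33. ] [array([598.71, 195.62]), array([ 57.26, 146.17]), np.float64(14.44)]
pin [[599.7 185.6  41. ]]
plate [ 606.2 -196.9   24. ] [array([ 606.41, -196.81]), array([ 61.52, 101.13]), np.float64(7.69)]
bar [ 607.4 -197.9   60. ] [array([ 607.34, -197.3 ]), array([46.47, 23.96]), np.float64(5.23)]
side pin [[601.6 186.7  41. ]]
side alu [598.4 198.8  33. ] [array([598.  , 199.41]), array([ 59.57, 149.86]), np.float64(14.23)]
side plate [ 607.2 -197.    24. ] [array([ 606.96, -197.37]), array([ 58.03, 101.02]), np.float64(8.75)]
side bar [ 606.9 -197.9   60. ] [array([ 607.06, -197.35]), array([46.02, 27.43]), np.float64(6.9)]
[265.98356248 565.27500079 303.33843309] [-1.79941191e+02 -5.25707447e-04  1.54800855e+02]
```

```bash
cat >> h.py <<'E'
from scipy.spatial.transform import Rotation as Ro
def go(x,y,z,yawdeg):
    "shift (m) and turn in tool axes from the present pose to TCP (x,y,z), pointing down, yaw"
    s=sense(); R=Ro.from_euler("xyz",s["tcp_rot"]); G=Ro.from_euler("xyz",[np.pi,0,np.radians(yawdeg)])
    print("at",s["eef_pos"].round(1),np.degrees(s["tcp_rot"]).round(2),"F",s["contact_force"].round(1),"open",round(s["opening"],3),"t",round(s["clock"],2))
    print("shift",(R.inv().apply(np.array([x,y,z])-s["eef_pos"])/1000).round(4),"turn",(R.inv()*G).as_rotvec().round(4))
E
python3 -c "
from h import *
go(607,-197,230,187.7)"
```

```text
at [266.  565.3 303.3] [-179.94   -0.    154.8 ] F [0.2 0.7 0.4] open 0.997 t 0.15
shift [-0.6331 -0.5445  0.0739] turn [-1.000e-03 -3.000e-04 -5.742e-01]
```

Call:
drive_tool:
  targets: [-0.633,-0.5445,0.074,-0.001,0,-0.574,1,-0.633,-0.5445,0.074,-0.001,0,-0.574,1,-0.633,-0.5445,0.074,-0.001,0,-0.574,1,-0.633,-0.5445,0.074,-0.001,0,-0.574,1,-0.633,-0.5445,0.074,-0.001,0,-0.574,1,-0.633,-0.5445,0.074,-0.001,0,-0.574,1,-0.633,-0.5445,0.074,-0.001,0,-0.574,1,-0.633,-0.5445,0.074,-0.001,0,-0.574,1,-0.633,-0.5445,0.074,-0.001,0,-0.574,1,-0.633,-0.5445,0.074,-0.001,0,-0.574,1,-0.633,-0.5445,0.074,-0.001,0,-0.574,1,-0.633,-0.5445,0.074,-0.001,0,-0.574,1]

```text
clock: 1.15
eef_pos: [468.7, 111.5, 259.9]
tcp_rot: [3.141, 0.001, -3.007]
contact_force: [1.7, 1.6, -0.4]
opening: 1.0
```

```bash
python3 -c "
from h import *
go(607,-197,230,187.7)"
```

```text
at [468.7 111.5 259.9] [ 1.7994e+02  3.0000e-02 -1.7231e+02] F [ 1.7  1.6 -0.4] open 1.0 t 1.15
shift [-0.0957 -0.3242  0.0296] turn [ 0.001   0.0006 -0.0001]
```

Call:
drive_tool:
  targets: [-0.0957,-0.324,0.03,0.001,0,0,1,-0.0957,-0.324,0.03,0.001,0,0,1,-0.0957,-0.324,0.03,0.001,0,0,1,-0.0957,-0.324,0.03,0.001,0,0,1,-0.0957,-0.324,0.03,0.001,0,0,1,-0.0957,-0.324,0.03,0.001,0,0,1,-0.0957,-0.324,0.03,0.001,0,0,1,-0.0957,-0.324,0.03,0.001,0,0,1,-0.0957,-0.324,0.03,0.001,0,0,1,-0.0957,-0.324,0.03,0.001,0,0,1,-0.0957,-0.324,0.03,0.001,0,0,1,-0.0957,-0.324,0.03,0.001,0,0,1]

```text
clock: 2.15
eef_pos: [605.9, -193.6, 229.5]
tcp_rot: [3.141, -0.001, -3.007]
contact_force: [-0.3, 0.2, 0.3]
opening: 1.001
```

```bash
python3 -c "
from h import *
go(607,-197,230,187.7)
f=grab_frame('wrist');save(f,'w1')
print(proj(f,(607,-197,60)))"
```

```text
at [ 605.9 -193.6  229.5] [ 1.7995e+02 -4.0000e-02 -1.7228e+02] F [-0.3  0.2  0.3] open 1.001 t 2.15
shift [-0.0007 -0.0035 -0.0005] turn [ 0.0008 -0.0007  0.0003]
(np.float64(316.4373738061873), np.float64(247.58736770979155))
```

View pics/w1.png

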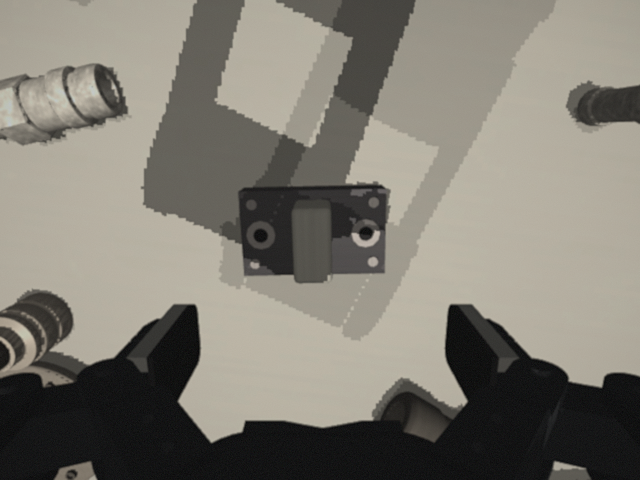

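The wrist view shows the plate with corners near (242,191), (386,191), (384,273) and (246,275). The bar top spans about (293,200) to (332,281). The fingers straddle it at left and right.

Run:
```python
from h import *
f=load("w1"); T=np.array(f["world_from_camera"]);print(T.round(2).tolist())
for n,P,z in (("plate",[(241,191),(387,191),(384,273),(246,275)],24),("bushing",[(260.5,236),(365.5,233.5)],27),("bar",[(293,200),(330,199),(332,281),(295,282)],60)):
    Q=np.array([onz(f,u,v,z) for u,v in P]); print(n,Q.mean(0).round(1)); 
    if len(Q)>2: print(cv2.minAreaRect(Q[:,:2].astype(np.float32)))
    else: d=Q[0]-Q[1]; print(d, np.degrees(np.arctan2(d[1],d[0])))
```

```text
[[-0.13, 0.96, 0.26, 540.27], [0.99, 0.13, 0.03, -202.47], [-0.0, 0.26, -0.97, 299.09], [0.0, 0.0, 0.0, 1.0]]
plate [ 607.3 -198.8   24. ]
((607.260498046875, -198.76670837402344), (59.658809661865234, 98.07067108154297), 8.211806297302246)
bushing [ 607.5 -199.8   27. ]
[ 11.40237983 -70.86128722   0.        ] -80.85882157725777
bar [ 603.6 -199.8   60. ]
((603.6359252929688, -200.11825561523438), (51.12812042236328, 22.92096710205078), 9.381914138793945)
```

```bash
python3 -c "
from h import *
go(607,-198.5,103.5,188.4)"
```

```text
at [ 606.  -193.3  229.7] [ 1.7997e+02 -2.0000e-02 -1.7225e+02] F [ 0.3  1.2 -0.3] open 1.005 t 2.2
shift [-0.0003 -0.0053  0.1262] turn [ 0.0005 -0.0003 -0.0113]
```

Call:
drive_tool:
  targets: [-0.0003,-0.005,0.04,0,0,-0.011,1,-0.0003,-0.005,0.07,0,0,-0.011,1,-0.0003,-0.005,0.095,0,0,-0.011,1,-0.0003,-0.005,0.105,0,0,-0.011,1,-0.0003,-0.005,0.105,0,0,-0.011,1,-0.0003,-0.005,0.105,0,0,-0.011,1]

```text
clock: 2.7
eef_pos: [607.8, -199.0, 125.4]
tcp_rot: [-3.142, 0.0, -2.995]
contact_force: [-0.7, 0.5, -0.3]
opening: 0.998
```

```bash
python3 -c "
from h import *
go(607,-198.5,103.5,188.4)"
```

```text
at [ 607.8 -199.   125.4] [-1.8000e+02  1.0000e-02 -1.7162e+02] F [-0.7  0.5 -0.3] open 0.998 t 2.7
shift [0.0007 0.0006 0.0219] turn [-0.      0.0003 -0.0004]
```

Aligned with the bar. Descend the rest of the way, then close with about 60 N.

Call:
drive_tool:
  targets: [0.0005,0.0005,0.012,0,0,0,1,0.0005,0.0005,0.022,0,0,0,1,0.0005,0.0005,0.022,0,0,0,1,0.0005,0.0005,0.022,0,0,0,0.1,0.0005,0.0005,0.022,0,0,0,0.1,0.0005,0.0005,0.022,0,0,0,0.1,0.0005,0.0005,0.022,0,0,0,0.1,0.0005,0.0005,0.022,0,0,0,0.1,0.0005,0.0005,0.022,0,0,0,0.1,0.0005,0.0005,0.022,0,0,0,0.1,0.0005,0.0005,0.022,0,0,0,0.1,0.0005,0.0005,0.022,0,0,0,0.1]
  force: 70

```text
clock: 3.7
eef_pos: [607.4, -199.5, 103.3]
tcp_rot: [-3.141, 0.001, -2.996]
contact_force: [-0.0, -1.8, 5.1]
opening: 0.269
```

```bash
python3 -c "
from h import *
go(607,-198.5,190,188.4)"
```

```text
at [ 607.4 -199.5  103.3] [-1.7996e+02  7.0000e-02 -1.7168e+02] F [-0.  -1.8  5.1] open 0.269 t 3.7
shift [ 0.0001  0.001  -0.0867] turn [-0.0007  0.0012 -0.0014]
```

Call:
drive_tool:
  targets: [0,0,-0.02,0,0,0,0.1,0,0,-0.06,0,0,0,0.1,0,0,-0.1,0,0,0,0.1,0,0,-0.14,0,0,0,0.1,0,0,-0.14,0,0,0,0.1]

```text
clock: 4.12
eef_pos: [610.1, -200.2, 250.5]
tcp_rot: [-3.137, 0.01, -2.996]
contact_force: [3.3, -0.5, -2.7]
opening: 0.271
```

```bash
python3 -c "
from h import *
go(580,60,300,194.2)"
```

```text
at [ 610.1 -200.2  250.5] [-179.72    0.58 -171.68] F [ 3.3 -0.5 -2.7] open 0.271 t 4.12
shift [-0.0084  0.2616 -0.0506] turn [-0.0053  0.0098 -0.1026]
```

Call:
drive_tool:
  targets: [-0.005,0.261,-0.05,0,0,-0.1026,0.1,-0.005,0.261,-0.05,0,0,-0.1026,0.1,-0.005,0.261,-0.05,0,0,-0.1026,0.1,-0.005,0.261,-0.05,0,0,-0.1026,0.1,-0.005,0.261,-0.05,0,0,-0.1026,0.1,-0.005,0.261,-0.05,0,0,-0.1026,0.1,-0.005,0.261,-0.05,0,0,-0.1026,0.1,-0.005,0.261,-0.05,0,0,-0.1026,0.1,-0.005,0.261,-0.05,0,0,-0.1026,0.1,-0.005,0.261,-0.05,0,0,-0.1026,0.1,-0.005,0.261,-0.05,0,0,-0.1026,0.1,-0.005,0.261,-0.05,0,0,-0.1026,0.1]

```text
clock: 5.12
eef_pos: [574.1, 58.5, 292.1]
tcp_rot: [-3.141, -0.001, -2.895]
contact_force: [0.4, 0.1, -2.5]
opening: 0.273
```

```bash
python3 -c "
from h import *
f=grab_frame('wrist');save(f,'w2')
go(598.5,196.5,180,194.2)
print(proj(f,(598.5,196.5,33)))"
```

```text
at [574.1  58.6 292.2] [-1.7999e+02 -3.0000e-02 -1.6589e+02] F [-0.   0.2 -3.1] open 0.268 t 5.17
shift [-0.0573  0.1278  0.1122] turn [-0.0001 -0.0005 -0.0016]
(np.float64(472.5384099541384), np.float64(283.4607969859976))
```

View pics/w2.png

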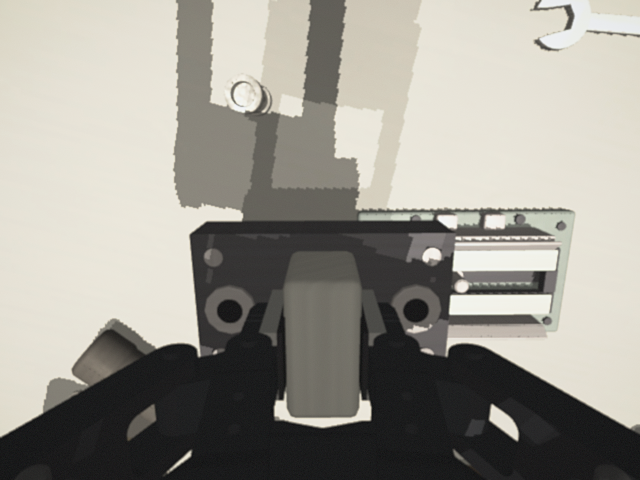

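The fixture is visible at the right, its edges running nearly parallel to the image rows. The pin is at about (460,286) and the right ends of the bars at x≈553. I'll zoom in once to pin down the centreline.

Run:
```python
from h import *
im=load("w2")["color"][200:350,435:595]
cv2.imwrite("pics/c2.png",cv2.resize(im,(640,600),interpolation=cv2.INTER_CUBIC))
```

```text
(no output)
```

View pics/c2.png

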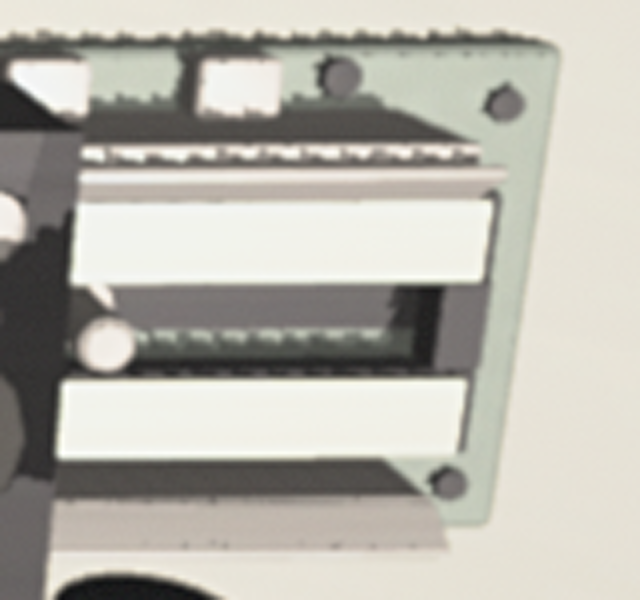

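Run:
```python
from h import *
f=load("w2")
q=lambda x,y,z: onz(f,435+(x+.5)/4-.5,200+(y+.5)/4-.5,z)
L={}
for n,a,b in (("uo",(80,204),(490,199)),("ui",(80,284),(480,284)),("li",(65,380),(465,376)),("lo",(60,459),(460,456))):
    A,B=q(*a,33),q(*b,33); d=B-A; print(n,"yaw",np.degrees(np.arctan2(-d[0],d[1])).round(2)); L[n]=(A,B)
th=np.radians(14.2); ex=np.array([np.cos(th),np.sin(th)]); ey=np.array([-np.sin(th),np.cos(th)]); c0=np.array([598.5,196.5])
for n,(A,B) in L.items(): print(n,[(round((P[:2]-c0)@ex,1),round((P[:2]-c0)@ey,1)) for P in(A,B)])
for n,p in (("end u",(489,240)),("end l",(465,415))): print(n,(q(*p,33)[:2]-c0)@ex.round(2),(q(*p,33)[:2]-c0)@ey)
P=q(106,344,41); print("pin",P,(P[:2]-c0)@ex,(P[:2]-c0)@ey)
# lips: top edges z=55, and side cover corners check
for n,p in (("lip u",(300,150)),("lip l",(300,549))): Q=q(*p,55); print(n,(Q[:2]-c0)@ex,(Q[:2]-c0)@ey)
for n,(P) in (("top",[599.7,185.6]),("side",[601.6,186.7])): print(n,(np.array(P)-c0)@ex,(np.array(P)-c0)@ey)
```

```text
uo yaw 14.87
ui yaw 14.14
li yaw 14.76
lo yaw 14.62
uo [(np.float64(-29.1), np.float64(-17.6)), (np.float64(-30.1), np.float64(67.6))]
ui [(np.float64(-11.5), np.float64(-16.2)), (np.float64(-11.5), np.float64(68.2))]
li [(np.float64(10.2), np.float64(-17.6)), (np.float64(9.3), np.float64(68.0))]
lo [(np.float64(28.6), np.float64(-17.3)), (np.float64(27.9), np.float64(69.6))]
end u -20.911709787401442 68.69413586353689
end l 18.67752330286205 69.29292988675732
pin [600.47587459 184.18672663  41.        ] -1.105034469474805 -12.421742244091911
lip u -46.23412236828947 16.506064937219605
lip l 38.555808729416505 26.377903810875292
top -1.5105160862047384 -10.861323176911593
side 0.6012682030626847 -10.261017325196665
```

```bash
python3 -c "
from h import *
go(594.4,209.9,175,194.5)"
```

```text
at [574.1  58.6 292.2] [-1.7999e+02 -3.0000e-02 -1.6589e+02] F [-0.   0.2 -3.1] open 0.268 t 5.17
shift [-0.0566  0.1418  0.1172] turn [-0.0001 -0.0005 -0.0069]
```

Call:
drive_tool:
  targets: [-0.0566,0.141,0.05,0,0,-0.007,0.1,-0.0566,0.141,0.05,0,0,-0.007,0.1,-0.0566,0.141,0.05,0,0,-0.007,0.1,-0.0566,0.141,0.05,0,0,-0.007,0.1,-0.0566,0.141,0.05,0,0,-0.007,0.1,-0.0566,0.141,0.08,0,0,-0.007,0.1,-0.0566,0.141,0.1,0,0,-0.007,0.1,-0.0566,0.141,0.117,0,0,-0.007,0.1,-0.0566,0.141,0.117,0,0,-0.007,0.1,-0.0566,0.141,0.117,0,0,-0.007,0.1,-0.0566,0.141,0.117,0,0,-0.007,0.1,-0.0566,0.141,0.117,0,0,-0.007,0.1]

```text
clock: 6.17
eef_pos: [595.4, 210.2, 177.2]
tcp_rot: [3.142, 0.003, -2.887]
contact_force: [0.6, -0.2, -3.5]
opening: 0.269
```

```bash
python3 -c "
from h import *
go(594.4,209.9,144.5,194.5)
f=grab_frame('side');save(f,'s3')
w=grab_frame('wrist');save(w,'w3')
a=cv2.resize(f['color'][268:388,236:376],(700,600),interpolation=cv2.INTER_CUBIC);cv2.imwrite('pics/c3.png',a)"
```

```text
at [595.4 210.2 177.2] [ 1.7999e+02  1.5000e-01 -1.6543e+02] F [ 0.6 -0.2 -3.5] open 0.269 t 6.17
shift [ 0.0012 -0.0001  0.0327] turn [0.0001 0.0026 0.0012]
```

View pics/c3.png

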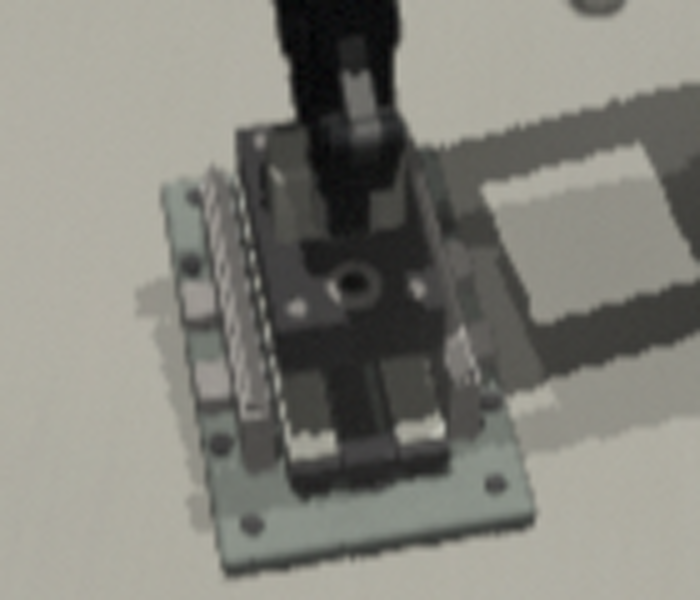

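The cover sits between the guides, parallel to them and well centred. I'll lower it gently to pin-tip height.

Call:
drive_tool:
  targets: [0.0007,0,0.006,0,0.0,0,0.1,0.0007,0,0.012,0,0.0,0,0.1,0.0007,0,0.017,0,0.0,0,0.1,0.0007,0,0.022,0,0.0,0,0.1,0.0007,0,0.025,0,0.0,0,0.1,0.0007,0,0.028,0,0.0,0,0.1,0.0007,0,0.028,0,0.0,0,0.1,0.0007,0,0.028,0,0.0,0,0.1]

```text
clock: 6.93
eef_pos: [593.8, 210.1, 147.5]
tcp_rot: [-3.141, -0.0, -2.887]
contact_force: [-0.1, 0.0, -2.6]
opening: 0.271
```

```bash
python3 -c "
from h import *
go(594.4,209.9,144.5,194.5)"
```

```text
at [593.8 210.1 147.5] [-1.7999e+02 -1.0000e-02 -1.6540e+02] F [-0.1  0.  -2.6] open 0.271 t 6.93
shift [-0.0006 -0.0003  0.003 ] turn [-0.0001 -0.0001  0.0017]
```

Call:
drive_tool:
  targets: [0,0,0.001,0,0,0,0.1,0,0,0.002,0,0,0,0.1,0,0,0.003,0,0,0,0.1,0,0,0.0035,0,0,0,0.1,0,0,0.0035,0,0,0,0.1,0,0,0.0035,0,0,0,0.1]

```text
clock: 7.43
eef_pos: [593.8, 210.1, 144.3]
tcp_rot: [-3.142, 0.0, -2.887]
contact_force: [-0.7, 0.5, -2.8]
opening: 0.27
```

Call:
drive_tool:
  targets: [0,0,0.001,0,0,0,0.1,0,0,0.0015,0,0,0,0.1,0,0,0.0015,0,0,0,0.1,0,0,0.0015,0,0,0,0.1]

```text
clock: 7.77
eef_pos: [593.9, 210.2, 144.1]
tcp_rot: [-3.142, 0.001, -2.887]
contact_force: [-5.5, -0.7, 9.9]
opening: 0.27
```

The cover has touched the pin tip: the load changed by about 12 N with the underside at about 41 mm. I'll ease the push and slide toward the pin with light contact.

Call:
drive_tool:
  targets: [0,0,-0.0007,0,0,0,0.1,0,-0.002,-0.0007,0,0,0,0.1,0,-0.004,-0.0007,0,0,0,0.1,0,-0.006,-0.0007,0,0,0,0.1,0,-0.008,-0.0007,0,0,0,0.1,0,-0.01,-0.0007,0,0,0,0.1,0,-0.012,-0.0007,0,0,0,0.1,0,-0.014,-0.0007,0,0,0,0.1,0,-0.016,-0.0007,0,0,0,0.1,0,-0.016,-0.0007,0,0,0,0.1]

```text
clock: 8.6
eef_pos: [598.7, 195.2, 144.2]
tcp_rot: [3.141, 0.003, -2.887]
contact_force: [-0.3, 3.7, 4.3]
opening: 0.267
```

```bash
python3 -c "
from h import *
go(600,185.3,144,194.5)"
```

```text
at [598.7 195.2 144.2] [ 1.7995e+02  1.5000e-01 -1.6542e+02] F [-0.3  3.7  4.3] open 0.267 t 8.6
shift [ 0.0012 -0.0099  0.0002] turn [0.0009 0.0027 0.0014]
```

Call:
drive_tool:
  targets: [0,-0.0015,0,0,0,0,0.1,0,-0.003,0,0,0,0,0.1,0,-0.004,0,0,0,0,0.1,0,-0.005,0,0,0,0,0.1,0,-0.006,0,0,0,0,0.1,0,-0.006,0,0,0,0,0.1]

```text
clock: 9.1
eef_pos: [599.8, 188.8, 143.6]
tcp_rot: [-3.141, 0.001, -2.887]
contact_force: [0.6, 2.9, 0.8]
opening: 0.272
```

Call:
drive_tool:
  targets: [0,-0.001,0.0003,0,0,0,0.1,0,-0.002,0.0003,0,0,0,0.1,0,-0.002,0.0003,0,0,0,0.1]

```text
clock: 9.35
eef_pos: [599.3, 186.2, 142.4]
tcp_rot: [-3.141, -0.001, -2.887]
contact_force: [0.8, -0.1, -3.5]
opening: 0.269
```

The push has vanished and z fell to 142.4, so the hole is over the pin. Lower it.

Call:
drive_tool:
  targets: [0,-0.0007,0.001,0,0,0,0.1,0,-0.0007,0.002,0,0,0,0.1,0,-0.0007,0.003,0,0,0,0.1,0,-0.0007,0.004,0,0,0,0.1,0,-0.0007,0.004,0,0,0,0.1]

```text
clock: 9.77
eef_pos: [599.8, 186.1, 138.7]
tcp_rot: [-3.141, -0.0, -2.887]
contact_force: [-0.7, -0.1, -4.0]
opening: 0.269
```

Dropping freely, with the underside at about 35.4 mm. Continue down to the bars at about 136.3.

Call:
drive_tool:
  targets: [0,0,0.001,0,0,0,0.1,0,0,0.002,0,0,0,0.1,0,0,0.003,0,0,0,0.1,0,0,0.004,0,0,0,0.1,0,0,0.004,0,0,0,0.1,0,0,0.004,0,0,0,0.1]

```text
clock: 10.27
eef_pos: [600.0, 186.2, 135.9]
tcp_rot: [-3.141, 0.0, -2.887]
contact_force: [-3.7, 0.1, 7.6]
opening: 0.268
```

Call:
drive_tool:
  targets: [0,0,0.001,0,0,0,0.1,0,0,0.002,0,0,0,0.1,0,0,0.003,0,0,0,0.1,0,0,0.004,0,0,0,0.1,0,0,0.005,0,0,0,0.1,0,0,0.006,0,0,0,0.1,0,0,0.006,0,0,0,0.1,0,0,0.006,0,0,0,0.1]
  force: 90

```text
clock: 10.93
eef_pos: [600.0, 186.3, 130.5]
tcp_rot: [-3.142, 0.001, -2.887]
contact_force: [-4.3, -2.1, 11.9]
opening: 0.264
```

Call:
drive_tool:
  targets: [0,0,0.001,0,0,0,0.1,0,0,0.0015,0,0,0,0.1,0,0,0.0015,0,0,0,0.1,0,0,0.0015,0,0,0,0.1,0,0,0.0015,0,0,0,0.1]

```text
clock: 11.35
eef_pos: [600.1, 186.3, 130.3]
tcp_rot: [-3.142, 0.001, -2.887]
contact_force: [-10.3, -2.3, 24.4]
opening: 0.269
```

Call:
drive_tool:
  targets: [0,0,0,0,0,0,0.1,0,0,0,0,0,0,0.1,0,0,0,0,0,0,0.1,0,0,0,0,0,0,0.1,0,0,0,0,0,0,0.1,0,0,0,0,0,0,0.1]

```text
clock: 11.85
eef_pos: [600.1, 186.3, 130.3]
tcp_rot: [-3.142, 0.001, -2.887]
contact_force: [-9.2, -3.0, 24.0]
opening: 0.266
```

```bash
python3 -c "
from h import *
f=grab_frame('side');save(f,'s4')
go(600,186.3,130.3,194.5)
a=cv2.resize(f['color'][268:388,236:376],(700,600),interpolation=cv2.INTER_CUBIC);cv2.imwrite('pics/c4.png',a)"
```

```text
at [600.1 186.2 130.3] [-1.800e+02  4.000e-02 -1.654e+02] F [-9.8 -2.7 24.1] open 0.262 t 11.9
shift [ 0.0001  0.0001 -0.    ] turn [-0.0001  0.0007  0.0018]
```

View pics/c4.png

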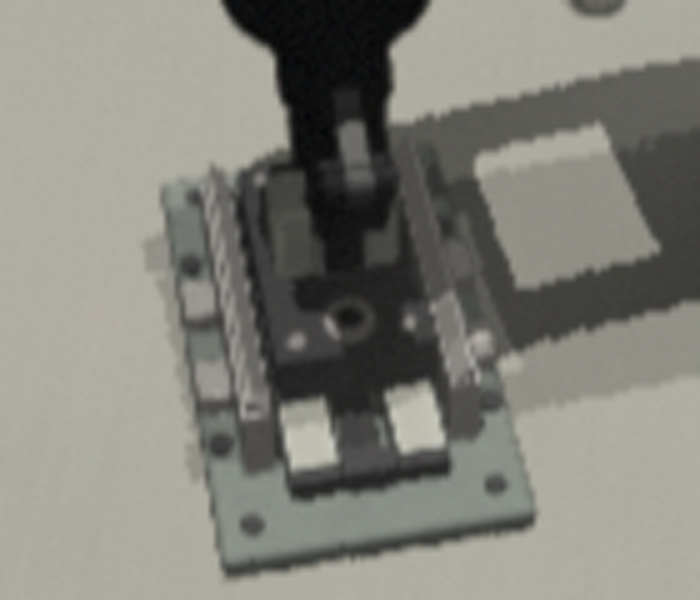

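The cover lies flat and deep between the guides on the bars, and the load holds steady at about 27 N of net push. Handing in.

```bash
python3 -c "
from rig import sign_off
print(sign_off())"
```

```text
the job is handed in; nothing more can be done
None
```

The job is handed in at about 11.9 s, with the cover over the pin and still held pressed down in the fingers. I gripped the bar and set the cover between the guides until it touched the pin tip. I then slid it about 25 mm along the channel until the hole dropped over the pin, lowered it onto the bars and pressed it to the stop.

- **Height:** on the last check the tool stood at z = 130.3 mm, which puts the underside at about 27.0 mm, the pressed-down height. This comes from the tool height and assumes no slip in the grip. The spring bed's travel could not be read directly.
- **Push:** force rose from about 12 N to 24 N with almost no further movement, so the bed is on its stop. The readings then held steady for half a second.
- **Grip:** the opening stayed at about 0.265, which fits the 24 mm bar.
- **Picture:** the final side view shows the cover lying flat between the guides on the bars.
- **Sideways force:** about 10 N remains across the channel. I left it, as it is well under the limits.
- **Other things on the table:** the path kept clear of them and no unexpected contact was felt. I did not check each one in a final picture.

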